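Blank off outlets of a lab water manifold and tug-test each plug

ROBOT

A 6-joint arm with a two-finger parallel gripper is mounted at the origin on the work surface. World frame = base frame: x ahead of the robot, y to its left, z up, the work surface at z = 0. Lengths are in mm, angles in rad, forces in N, time in s.
With the tool pointing down it reaches from about 400 to 925 mm from the base axis. Payload 12.5 kg.
Tool frame: the origin (TCP) lies midway between the tips of the shut fingers; the grasp point (between the pads) lies 19 mm behind it; z points along the fingers, y is the direction in which the jaws open and shut (so a half turn about z gives the same grasp; the last joint's range is limited). The gripper opens to 95 mm and grips with 3 to 60 N. Pads are 20 mm wide; open, the fingers measure 119 mm over their backs; the gripper's body (75 mm by 180 mm) begins 59 mm behind the grasp point.
Start: joints at [-1.455, 0.491, 1.559, -0, 1.092, -0.106], TCP at [137.513, -609.702, 214.661] pointing down, gripper open.
Joint ranges: [-3.1, 3.1], [-0.84, 2.19], [0.05, 2.79], [-1.13, 4.28], [0.06, 2.93], [-2.69, 2.69]. Speed limits (rad/s): [2.22, 2.22, 2.79, 3.14, 3.14, 3.14].

INTERFACE

Orientations are given as [roll, pitch, yaw] about the fixed x, y, z axes, in that order (R = Rz(yaw) Ry(pitch) Rx(roll)).
In Python, from cell import * gives the robot as it stands. The module is installed in compiled form; this text tells all that it offers.
- The arm moves only by the tool carry_out, never from a script. Its argument "moves" is a list of rows, each an object of numbers: "dx", "dy", "dz": the shift along the tool's x, y, z in m; "twist": the turn about the tool's z in degrees. A call has 1 to 5 rows; each row is the pose to reach, as a shift and turn from the pose commanded when the call began, along the tool's axes at that moment; what a row does not reach only later rows make up. A row lasts 1/10 s, in which the tool goes at most 50 mm and 8.59 degrees, less where a joint would pass 70% of its speed; a pose out of reach is approached as far as the arm can. A call with a gripper value outside its range is refused whole. "grip" is the finger opening in m, from 0 to 0.0951, set as the call begins (left out, the last holds). The fingers move at their own pace and stop on an object; the grip force is fixed at half the most. Time passes only in rows, so rows that repeat a pose let the fingers close. It gives the time, the measured TCP pose, the force and the opening at its end, in the units of the state.
- state(): the state, without advancing time (a new reading comes with each control period).
- read_camera(name): name is "side" or "top"; returns (picture, depth): 400x640x3 uint8, red, green, blue; 400x640 float32, mm along the optical axis (not along the pixel's ray), 0 where there is no reading.
- camera_info(name): a dict with "mtx" (3x3 intrinsics, pixels), "dist_coeffs" ([k1, k2, p1, p2, k3] as OpenCV has them; the pictures are not rectified), "R" (3x3) and "t" (3): a world point X has camera coordinates R X + t. Camera axes: x right, y down, z forward; pixel columns grow to the right and rows downward; lengths in mm; the calibration is good to about 2 mm. A picture is of the moment at which its call begins. camera_info takes no time and is no camera call.
- job_done(): hands the job in, once; it reports no verdict.
The state is a dict: "t": time; "joints": joint angles; "qvel": joint speeds; "tau": joint torques, N m; "eef_pos": TCP position; "tcp_rot": TCP orientation; "ft_force": force on the tool from outside, world axes, zero at the start; "moment": the same for the moment, N m; "opening": opening from 0.0 (shut) to 1.0 (fully open).
Only numpy, scipy, OpenCV 4.12 (cv2) and the standard library are available. Lean on these libraries where they do the work, as an engineer would, in place of code of your own. Each camera call takes 0.05 s, during which the arm holds its last target. There are 200 camera calls.

TASK

Blank off the bench water manifold. First shut its inlet valve (lever right across the rail); then, for each white stem plug in the pocket tray, take the black dust plug out of one outlet and put it in the white dish, push the stem plug fully home in that outlet, and tug it straight up with about 12 N so that it proves held and its collet rises to its stop and stays up. Outlets you have no stem plug for keep their dust plugs, the valve stays shut, no plug is pushed or pulled with more than 40 N, and the bottle, rack and beaker are left alone.

Things in the scene. Friction and masses are not known exactly. Their poses are not given: they have to be found in the camera images.
- manifold: bench-top water manifold, fixed: aluminium rail 250 mm long and 36 mm wide on two feet, four upright push-fit outlets (grey round bosses 35 mm across, tops 69 mm above the bench) 60 mm apart. Origin on the bench; y axis along the rail (outlets 1..4 at y = -60, 0, 60, 120 mm, x = 0), z up, -x side faces the robot; the inlet ball valve is at its -y end
- outlet1 (a point): outlet 1: centre of the mouth, on top of its collet as it sits at the start (74 mm above the bench). Bore 16.5 mm across, 28 mm deep from here. Two sprung teeth inside, 13 to 16.5 mm below the collet's top, snap into the groove of a stem plug pushed fully home (about 10 N) and hold it with 3 mm of play (1.5 mm up from home); a plug short of home slides out again
- outlet2 (a point): outlet 2: centre of the mouth, on top of its collet as it sits at the start (74 mm above the bench). Bore 16.5 mm across, 28 mm deep from here. Two sprung teeth inside, 13 to 16.5 mm below the collet's top, snap into the groove of a stem plug pushed fully home (about 10 N) and hold it with 3 mm of play (1.5 mm up from home); a plug short of home slides out again
- outlet3 (a point): outlet 3: centre of the mouth, on top of its collet as it sits at the start (74 mm above the bench). Bore 16.5 mm across, 28 mm deep from here. Two sprung teeth inside, 13 to 16.5 mm below the collet's top, snap into the groove of a stem plug pushed fully home (about 10 N) and hold it with 3 mm of play (1.5 mm up from home); a plug short of home slides out again
- outlet4 (a point): outlet 4: centre of the mouth, on top of its collet as it sits at the start (74 mm above the bench). Bore 16.5 mm across, 28 mm deep from here. Two sprung teeth inside, 13 to 16.5 mm below the collet's top, snap into the groove of a stem plug pushed fully home (about 10 N) and hold it with 3 mm of play (1.5 mm up from home); a plug short of home slides out again
- collet1 (a joint): collet of outlet 1: white ring 26 mm across and 5 mm high round the mouth, carrying the teeth; it can slide straight up: 0 = down (at the start), 0.004 m = up at its stop (set). Stiff: a held plug draws it up only when pulled with more than about 8.5 N, then it stays where left. At the stop the pull rises quickly past 12 N. Pushing down with over 8 N lowers it again
- collet2 (a joint): collet of outlet 2: white ring 26 mm across and 5 mm high round the mouth, carrying the teeth; it can slide straight up: 0 = down (at the start), 0.004 m = up at its stop (set). Stiff: a held plug draws it up only when pulled with more than about 8.5 N, then it stays where left. At the stop the pull rises quickly past 12 N. Pushing down with over 8 N lowers it again
- collet3 (a joint): collet of outlet 3: white ring 26 mm across and 5 mm high round the mouth, carrying the teeth; it can slide straight up: 0 = down (at the start), 0.004 m = up at its stop (set). Stiff: a held plug draws it up only when pulled with more than about 8.5 N, then it stays where left. At the stop the pull rises quickly past 12 N. Pushing down with over 8 N lowers it again
- collet4 (a joint): collet of outlet 4: white ring 26 mm across and 5 mm high round the mouth, carrying the teeth; it can slide straight up: 0 = down (at the start), 0.004 m = up at its stop (set). Stiff: a held plug draws it up only when pulled with more than about 8.5 N, then it stays where left. At the stop the pull rises quickly past 12 N. Pushing down with over 8 N lowers it again
- valve (a joint): quarter-turn inlet valve: 0 rad = open (lever in line with the rail, pointing along the manifold's -y), 1.57 rad = shut (lever across the rail, pointing along its -x, towards the robot). It turns clockwise seen from above and stays where it is left; it takes about 0.2 N m (3 N at 65 mm from the pivot)
- valve_pivot (a point): pivot of the valve lever, at mid-height of the lever (80 mm above the bench). The lever is a black bar 16 mm wide and 14 mm high (73 to 87 mm above the bench), from 5 to 90 mm from the pivot; nothing that can be hit lies under it beyond 20 mm from the pivot
- tray: grey pocket tray, fixed, 124 x 124 mm and 36 mm high, four round pockets 18 mm across in a square 60 mm apart (centres at x, y = +-30 mm). Origin under its centre, on the bench
- plug1: white stem plug, 49 mm long, 35 g, upright in a tray pocket, head resting on the tray (None if absent). Origin at its nose (lowest point), z up. Nose cone to 7 mm, stem 15 mm across to 33 mm, groove at 10 to 16.5 mm, round head 22 mm across from 33 to 49 mm. Origin 28 mm below the outlet's point when fully home, 22.5 mm while tugged with the collet up, then 22.5 to 26 mm when let go
- plug2: white stem plug, 49 mm long, 35 g, upright in a tray pocket, head resting on the tray (None if absent). Origin at its nose (lowest point), z up. Nose cone to 7 mm, stem 15 mm across to 33 mm, groove at 10 to 16.5 mm, round head 22 mm across from 33 to 49 mm. Origin 28 mm below the outlet's point when fully home, 22.5 mm while tugged with the collet up, then 22.5 to 26 mm when let go
- plug3: white stem plug, 49 mm long, 35 g, upright in a tray pocket, head resting on the tray (None if absent). Origin at its nose (lowest point), z up. Nose cone to 7 mm, stem 15 mm across to 33 mm, groove at 10 to 16.5 mm, round head 22 mm across from 33 to 49 mm. Origin 28 mm below the outlet's point when fully home, 22.5 mm while tugged with the collet up, then 22.5 to 26 mm when let go
- plug4: white stem plug, 49 mm long, 35 g, upright in a tray pocket, head resting on the tray (None if absent). Origin at its nose (lowest point), z up. Nose cone to 7 mm, stem 15 mm across to 33 mm, groove at 10 to 16.5 mm, round head 22 mm across from 33 to 49 mm. Origin 28 mm below the outlet's point when fully home, 22.5 mm while tugged with the collet up, then 22.5 to 26 mm when let go
- dust1: black dust plug, 15 g, at the start loosely in an outlet (it lifts straight out). Origin at the foot of its spigot, z axis up: spigot 13 mm across and 8 mm long, then a round head 27 mm across and 10 mm high. In an outlet its head rests on the collet, so its origin is 8 mm below the outlet's point
- dust2: black dust plug, 15 g, at the start loosely in an outlet (it lifts straight out). Origin at the foot of its spigot, z axis up: spigot 13 mm across and 8 mm long, then a round head 27 mm across and 10 mm high. In an outlet its head rests on the collet, so its origin is 8 mm below the outlet's point
- dust3: black dust plug, 15 g, at the start loosely in an outlet (it lifts straight out). Origin at the foot of its spigot, z axis up: spigot 13 mm across and 8 mm long, then a round head 27 mm across and 10 mm high. In an outlet its head rests on the collet, so its origin is 8 mm below the outlet's point
- dust4: black dust plug, 15 g, at the start loosely in an outlet (it lifts straight out). Origin at the foot of its spigot, z axis up: spigot 13 mm across and 8 mm long, then a round head 27 mm across and 10 mm high. In an outlet its head rests on the collet, so its origin is 8 mm below the outlet's point
- dish: shallow round white dish, loose on the bench, 134 mm across outside, wall 3 mm, 22 mm high, floor 3 mm thick. Origin under its centre; z axis up
- media_bottle: glass bottle 70 mm across and 150 mm high with a blue cap, a bystander; origin under its centre
- tube_rack: blue tube rack 90 x 160 mm and 45 mm high, a bystander; origin under its centre
- beaker: glass beaker 68 mm across and 85 mm high, a bystander; origin under its centre

How it is judged:
By the outcome, as a careful person would: the job done as asked, in the order asked, and still so for the second after the job is handed in, with the robot touching nothing.
Of plug1, plug2, plug3, plug4 only 2 to 4 are there at a start; the rules pass over those that are not, and their reading is None.
At some moment in a run one of dish may be knocked a few centimetres aside while the robot is not near it.
It also fails if it takes over 210 s, if anything falls off the work surface, if the arm or the gripper's body presses on something with over 40 N, if the wrist force passes 120 N, or if a joint passes its speed limit or range.

## Working session

There is one attempt and no reset: what is moved stays moved. The work goes in short steps, Python scripts to look and compute and a tool call to move; the robot and the scene stay as the last step left them, time stands still between calls to the robot, and variables do not carry over. Pictures are saved under pics/ and viewed, about 12 in all and at most 16, crops included, and the job is handed in when it is done.

Besides the shell and the picture viewer there is one more tool, called after "Call:" as name(argument=value, ...) on one line, values as JSON. carry_out: Moves the arm, as the interface text tells. Its arguments: {"type":"object","properties":{"moves":{"type":"array","items":{"type":"object","properties":{"dx":{"type":"number"},"dy":{"type":"number"},"dz":{"type":"number"},"twist":{"type":"number"}}}},"grip":{"type":"number"}},"required":["moves"]}

```bash
mkdir -p pics
python3 - <<'E'
from cell import *
import cv2,numpy as np
s=state();print({k:np.round(v,3).tolist() for k,v in s.items()})
for n in("side","top"):
    p,d=read_camera(n);cv2.imwrite(f"pics/{n}0.png",p[:,:,::-1]);np.savez(f"{n}0.npz",p=p,d=d)
    c=camera_info(n);print(n,{k:np.round(v,3).tolist() for k,v in c.items()}, (-np.array(c["R"]).T@c["t"]).round(), (d>0).mean())
E
```

```text
{'t': 0.0, 'joints': [-1.455, 0.492, 1.559, -0.0, 1.092, -0.106], 'qvel': [0.001, -0.001, -0.0, -0.0, 0.0, -0.001], 'tau': [0.003, -61.263, -25.818, 0.069, 0.048, -0.0], 'eef_pos': [137.471, -609.441, 214.038], 'tcp_rot': [-3.14, -0.0, 0.222], 'ft_force': [0.555, 0.242, 0.406], 'moment': [-0.01, 0.008, -0.057], 'opening': 1.005}
side {'mtx': [[466.087, 0.0, 316.451], [0.0, 466.087, 198.312], [0.0, 0.0, 1.0]], 'dist_coeffs': [0.023, 0.0, 0.0, 0.0, 0.0], 'R': [[-0.942, -0.334, -0.019], [-0.186, 0.569, -0.801], [0.278, -0.751, -0.598]], 't': [583.633, 178.516, 977.503]} [311. 828. 739.] 0.9961015625
top {'mtx': [[365.07, 0.0, 318.717], [0.0, 365.07, 198.316], [0.0, 0.0, 1.0]], 'dist_coeffs': [-0.064, 0.0, 0.0, 0.0, 0.0], 'R': [[-0.017, -1.0, -0.002], [-0.99, 0.017, -0.14], [0.14, -0.001, -0.99]], 't': [-7.59, 624.013, 1048.583]} [ 471.  -17. 1126.] 0.99604296875
```

View pics/side0.png

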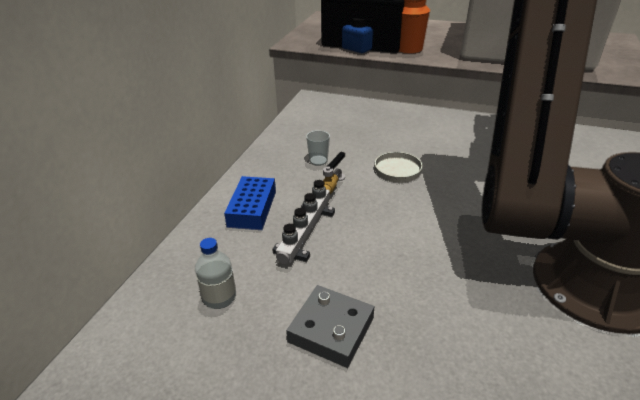

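View pics/top0.png

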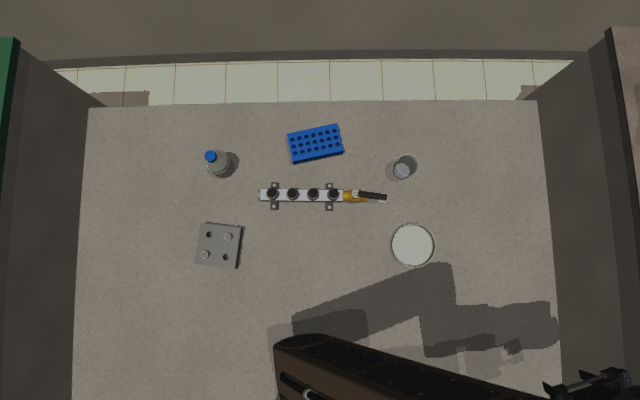

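The side view shows stem plugs in the tray at about (323,298) and (339,331), and dust plugs at (290,232), (300,216), (310,201) and (319,187). The lever is at (336,161) and the dish at (398,167). In the top view the manifold runs along row 195, with the dish at (412,245) and the plugs at (228,237) and (205,254).

```bash
cat > h.py <<'E'
from cell import *
import cv2,numpy as np
def cam(n):
    c=camera_info(n);return [np.array(c[k],float) for k in("mtx","dist_coeffs","R","t")]
def plane(n,uv,z):
    K,D,R,t=cam(n);uv=np.array(uv,float).reshape(-1,1,2)
    r=np.c_[cv2.undistortPoints(uv,K,D).reshape(-1,2),np.ones(len(uv))]@R
    o=-R.T@t;return o+r*((z-o[2])/r[:,2])[:,None]
def cloud(n,d):
    K,D,R,t=cam(n);v,u=np.mgrid[:400,:640]
    xy=cv2.undistortPoints(np.stack([u,v],-1).reshape(-1,1,2).astype(float),K,D).reshape(400,640,2)
    P=np.dstack([xy*d[...,None],d])
    return (P-t)@R
def blobs(m,P,amin=15):
    k,l,st,c=cv2.connectedComponentsWithStats(m.astype(np.uint8))
    for i in range(1,k):
        if st[i,4]>=amin: yield l==i,st[i,4],c[i]
def shot(n,tag,crop=None,s=1):
    p,d=read_camera(n)
    q=p if crop is None else p[crop[1]:crop[3],crop[0]:crop[2]]
    cv2.imwrite(f"pics/{tag}.png",cv2.resize(q,None,fx=s,fy=s,interpolation=cv2.INTER_CUBIC)[:,:,::-1]);return p,d
def st():
    s=state();print("t",round(s["t"],2),"pos",np.round(s["eef_pos"],1),"rot",np.round(s["tcp_rot"],4),"F",np.round(s["ft_force"],1),"op",round(s["opening"]*95.1,1))
E
python3 - <<'E'
from h import *
for n in("side","top"):
    f=np.load(n+"0.npz");p,d=f["p"],f["d"];P=cloud(n,d);g=p.max(2)
    inb=(P[...,0]>400)&(P[...,0]<800)&(abs(P[...,1])<420)
    print(n,"bench z",np.median(P[...,2][inb&(abs(P[...,2])<15)]),P[...,2][inb&(abs(P[...,2])<15)].std())
    for lab,m,a in(("dark65-100",inb&(g<60)&(P[...,2]>65)&(P[...,2]<100),8),("tray>26",inb&(P[...,2]>26)&(P[...,2]<45)&(P[...,1]>120),200),("plug>43",inb&(P[...,2]>43)&(P[...,2]<62)&(P[...,1]>180)&(g>90),8),("bright low",inb&(p.min(2)>170)&(P[...,2]<30),100)):
        for b,ar,c in blobs(m,P,a):
            Q=P[b];print(n,lab,ar,"c",c.round(1),"mean",Q.mean(0).round(1),"zmax",np.percentile(Q[:,2],90).round(1),"mid",((Q.max(0)+Q.min(0))/2).round(1))
z=[np.load(n+"0.npz")["p"] for n in("side","top")]
a=cv2.resize(z[0][140:270,260:430],None,fx=3.5,fy=3.5,interpolation=cv2.INTER_CUBIC)
b=cv2.resize(z[1][170:275,190:440],None,fx=2.38,fy=2.38,interpolation=cv2.INTER_CUBIC)
cv2.imwrite("pics/c1.png",a[:,:,::-1]);cv2.imwrite("pics/c2.png",cv2.resize(z[1][170:275,190:440],None,fx=3.2,fy=3.2,interpolation=cv2.INTER_CUBIC)[:,:,::-1])
E
```

```text
side bench z 0.1248083069992258 2.315543017370025
side dark65-100 118 c [336.6 159.8] mean [ 621.1 -168.8   85.3] zmax 88.7 mid [ 622.6 -168.7   82.7]
side dark65-100 76 c [318.5 184. ] mean [631.5 -53.7  82. ] zmax 84.9 mid [632.2 -55.8  79.1]
side dark65-100 86 c [309.7 197.8] mean [632.6   6.2  81.9] zmax 85.2 mid [634.3   4.1  78.3]
side dark65-100 92 c [299.8 212.3] mean [634.7  64.9  82. ] zmax 84.6 mid [636.3  61.7  76.8]
side dark65-100 101 c [289.1 228.5] mean [636.4 124.7  81.9] zmax 84.7 mid [637.5 121.9  79.2]
side tray>26 227 c [218.6 294.6] mean [715.9 305.8  35.6] zmax 43.0 mid [728.1 292.9  35.5]
side tray>26 3538 c [330.9 321.4] mean [485.1 295.9  35.7] zmax 37.7 mid [487.4 289.4  35.4]
side plug>43 130 c [217.2 290.7] mean [713.6 310.7  52.9] zmax 60.6 mid [715.4 308.9  52.6]
side plug>43 84 c [323.9 296. ] mean [512.1 256.7  52. ] zmax 54.0 mid [512.7 256.1  50.5]
side plug>43 108 c [338.7 330.4] mean [461.4 324.   52.2] zmax 54.2 mid [461.8 322.7  51.4]
side bright low 586 c [397.8 167. ] mean [ 481.2 -310.7    3.1] zmax 4.9 mid [ 479.9 -300.5   11.1]
top bench z 0.07590338215778526 2.5494097380143597
top dark65-100 70 c [271.8 192.1] mean [638.9 117.8  81.2] zmax 85.5 mid [640.2 118.   76.3]
top dark65-100 71 c [292.1 192.8] mean [635.8  58.8  81.8] zmax 86.7 mid [637.7  59.2  77.1]
top dark65-100 69 c [312.6 192.9] mean [634.7  -0.7  81.9] zmax 85.5 mid [ 6.367e+02 -3.000e-01  7.630e+01]
top dark65-100 71 c [333.  192.9] mean [633.3 -59.7  82.6] zmax 86.4 mid [634.4 -61.4  76.9]
top dark65-100 149 c [371.9 195.2] mean [ 624.3 -171.3   86.7] zmax 89.2 mid [ 624.8 -171.8   85.4]
top tray>26 1599 c [217.5 245.5] mean [488.1 286.2  35.3] zmax 37.9 mid [488.6 287.6  35.1]
top plug>43 42 c [227.3 236.8] mean [512.8 253.   51.3] zmax 54.4 mid [513.7 253.9  50.7]
top plug>43 46 c [204.  253.9] mean [463.7 321.1  51.5] zmax 54.1 mid [464.9 320.8  51.1]
```

View pics/c2.png

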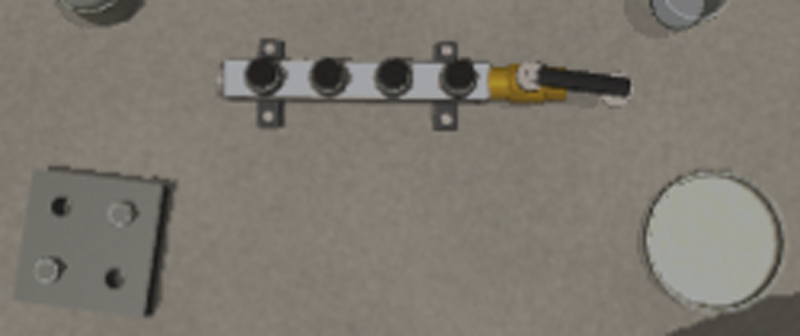

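The crop shows four black dust plugs at about (263,75), (328,75), (393,75) and (458,75). The lever runs from its pivot at (528,73) to (630,88), and there are two white plugs in the tray. I'll go to the far side of the lever first.

Call:
carry_out(moves=[{"dx":0.044,"dy":-0.022,"twist":4},{"dx":0.088,"dy":-0.044,"twist":8},{"dx":0.132,"dy":-0.066,"twist":12.7},{"dx":0.176,"dy":-0.088,"twist":12.7},{"dx":0.22,"dy":-0.11,"twist":12.7}], grip=0.0)

```text
schema error: expected keys dx, dy, dz, twist
```

Run:
```python
from h import *
st()
f=np.load("top0.npz");p,d=f["p"],f["d"]
print(plane("top",[[355,192.8],[386,197]],87))
print("dish c",plane("top",[[412.5,245]],15), plane("side",[[398,166]],12))
P=cloud("top",d);m=(P[...,2]>70)&(p.max(2)<60)&(P[...,1]<-80)&(P[...,1]>-260)&(P[...,0]>580)&(P[...,0]<680)
Q=P[m];print(len(Q),cv2.fitLine(Q[:,:2].astype(np.float32),cv2.DIST_L2,0,.01,.01).ravel(),np.percentile(Q[:,1],[1,99]),cv2.minAreaRect(Q[:,:2].astype(np.float32)))
```

```text
t 0.1 pos [ 137.5 -609.5  214.1] rot [-3.1406e+00 -1.0000e-04  2.2180e-01] F [-0.4 -0.2 -0.7] op 95.1
[[ 631.98738061 -122.78321619   87.        ]
 [ 618.26334093 -211.8276234    87.        ]]
dish c [[ 480.13898422 -300.02387418   15.        ]] [[ 479.43985255 -302.23748005   12.        ]]
149 [ 1.4423782e-01  9.8954308e-01  6.2434888e+02 -1.7131503e+02] [-212.27363759 -132.67938445] ((624.703369140625, -171.7674102783203), (82.53202819824219, 16.95722007751465), 81.12937927246094)
```

Call:
carry_out(moves=[{"dx":0.044,"dy":-0.022,"dz":0,"twist":4},{"dx":0.088,"dy":-0.044,"dz":0,"twist":8},{"dx":0.132,"dy":-0.066,"dz":0,"twist":12.7},{"dx":0.176,"dy":-0.088,"dz":0,"twist":12.7},{"dx":0.22,"dy":-0.11,"dz":0,"twist":12.7}], grip=0.0)

```text
t: 0.6
eef_pos: [329.1, -452.5, 214.5]
tcp_rot: [-3.141, 0.0, -0.0]
ft_force: [1.5, -0.3, -0.8]
opening: 0.635
```

Call:
carry_out(moves=[{"dx":0.039,"dy":-0.031,"dz":0,"twist":0},{"dx":0.078,"dy":-0.062,"dz":0,"twist":0},{"dx":0.117,"dy":-0.093,"dz":0,"twist":0},{"dx":0.156,"dy":-0.124,"dz":0,"twist":0},{"dx":0.195,"dy":-0.155,"dz":0,"twist":0}])

```text
t: 1.1
eef_pos: [524.2, -297.3, 214.5]
tcp_rot: [-3.142, 0.0, 0.0]
ft_force: [0.4, -1.2, 0.6]
opening: 0.216
```

Call:
carry_out(moves=[{"dx":0.039,"dy":-0.031,"dz":0,"twist":0},{"dx":0.078,"dy":-0.062,"dz":0,"twist":0},{"dx":0.135,"dy":-0.109,"dz":0.01,"twist":0},{"dx":0.135,"dy":-0.109,"dz":0.05,"twist":0},{"dx":0.135,"dy":-0.109,"dz":0.08,"twist":0}])

```text
t: 1.6
eef_pos: [659.4, -186.9, 132.1]
tcp_rot: [-3.141, 0.001, 0.004]
ft_force: [-0.4, 1.0, -0.4]
opening: 0.004
```

Call:
carry_out(moves=[{"dx":0,"dy":0,"dz":0.045,"twist":0},{"dx":0,"dy":0,"dz":0.063,"twist":0},{"dx":-0.01,"dy":0,"dz":0.063,"twist":0},{"dx":-0.02,"dy":0,"dz":0.063,"twist":0},{"dx":-0.028,"dy":0,"dz":0.063,"twist":0}])

```text
t: 2.1
eef_pos: [630.0, -190.3, 73.2]
tcp_rot: [3.141, -0.003, -0.0]
ft_force: [3.3, 1.1, -1.2]
opening: 0.002
```

Call:
carry_out(moves=[{"dx":-0.017,"dy":-0.001,"dz":0,"twist":0},{"dx":-0.033,"dy":-0.008,"dz":0,"twist":0},{"dx":-0.047,"dy":-0.018,"dz":0,"twist":0},{"dx":-0.058,"dy":-0.032,"dz":0,"twist":0},{"dx":-0.062,"dy":-0.038,"dz":0,"twist":0}])

```text
t: 2.6
eef_pos: [567.6, -151.9, 73.7]
tcp_rot: [3.14, -0.003, 0.0]
ft_force: [2.2, -2.9, 0.7]
opening: 0.007
```

Now about 10 mm more in small steps, watching the force.

Call:
carry_out(moves=[{"dx":-0.001,"dy":-0.003,"dz":0,"twist":0},{"dx":-0.001,"dy":-0.005,"dz":0,"twist":0},{"dx":-0.001,"dy":-0.007,"dz":0,"twist":0},{"dx":-0.001,"dy":-0.007,"dz":0,"twist":0}])

```text
t: 3.0
eef_pos: [567.0, -145.1, 71.6]
tcp_rot: [3.142, 0.0, 0.0]
ft_force: [0.7, -2.2, 1.6]
opening: 0.007
```

Run:
```python
from h import *
st();p,d=shot("top","v1",(330,170,460,270),5)
P=cloud("top",d);m=(P[...,2]>70)&(P[...,2]<95)&(p.max(2)<60)&(P[...,1]<-90)&(P[...,1]>-260)&(P[...,0]>500)&(P[...,0]<680)
for b,a,c in blobs(m,P,20): Q=P[b];print(a,c,cv2.fitLine(Q[:,:2].astype(np.float32),cv2.DIST_L2,0,.01,.01).ravel(),Q.min(0),Q.max(0))
```

```text
t 3.0 pos [ 567.  -145.1   71.6] rot [3.1415e+00 1.0000e-04 0.0000e+00] F [ 0.7 -2.2  1.6] op 0.7
```

View pics/v1.png

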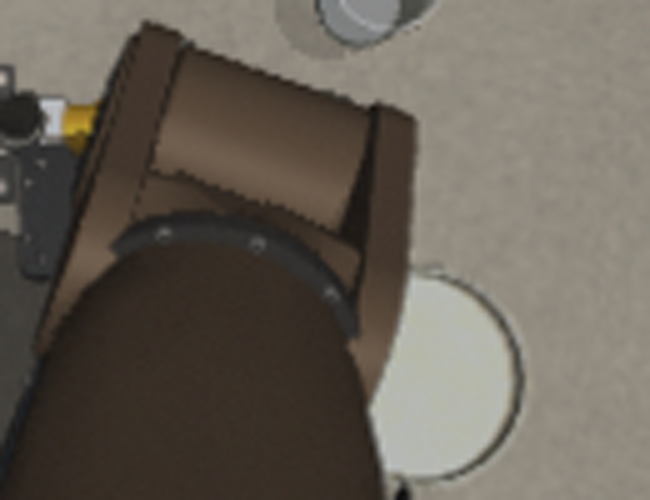

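The arm hides the lever (views so far: 4), so I'll keep nudging and read the force.

Call:
carry_out(moves=[{"dx":0,"dy":-0.002,"dz":0,"twist":0},{"dx":0,"dy":-0.003,"dz":0,"twist":0},{"dx":0,"dy":-0.003,"dz":0,"twist":0}])

```text
t: 3.35
eef_pos: [566.7, -141.8, 71.5]
tcp_rot: [-3.141, 0.001, 0.0]
ft_force: [-0.5, -2.3, 1.2]
opening: 0.008
```

Run:
```python
from h import *
st();p,d=shot("side","v2",(280,130,420,220),5)
P=cloud("side",d);m=(P[...,2]>66)&(P[...,2]<95)&(p.max(2)<60)&(P[...,1]<-90)&(P[...,1]>-200)&(P[...,0]>500)&(P[...,0]<650)
for b,a,c in blobs(m,P,20): Q=P[b];print(a,c,cv2.fitLine(Q[:,:2].astype(np.float32),cv2.DIST_L2,0,.01,.01).ravel(),Q.min(0),Q.max(0))
```

```text
t 3.35 pos [ 566.7 -141.8   71.5] rot [-3.1415e+00  6.0000e-04  2.0000e-04] F [-0.5 -2.3  1.2] op 0.7
270 [346.08518519 172.34444444] [ 9.96343851e-01  8.54338333e-02  5.81387695e+02 -1.21771996e+02] [ 541.04311245 -146.30893723   67.65306733] [ 627.9838437  -111.4723251    94.70711942]
```

View pics/v2.png

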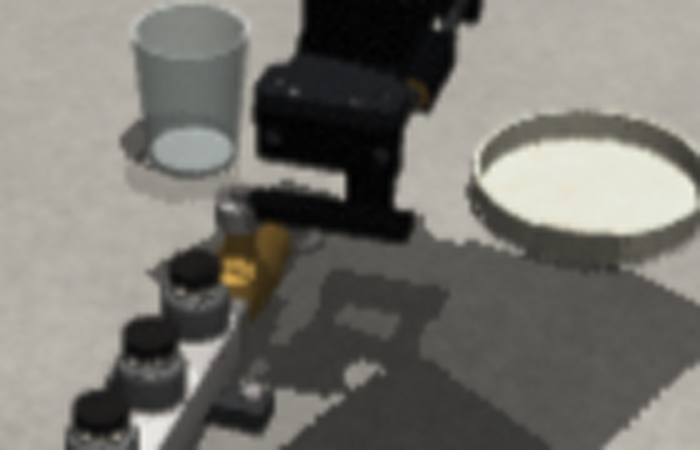

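The lever, from (245,205) to (412,225), is nearly across with the finger behind it. It needs a few degrees more.

Call:
carry_out(moves=[{"dx":0,"dy":-0.001,"dz":0,"twist":0},{"dx":0,"dy":-0.002,"dz":0,"twist":0},{"dx":0,"dy":-0.002,"dz":0,"twist":0}])

```text
t: 3.7
eef_pos: [566.7, -139.8, 71.5]
tcp_rot: [-3.141, 0.001, 0.0]
ft_force: [-1.8, -2.3, 0.7]
opening: 0.006
```

Call:
carry_out(moves=[{"dx":0,"dy":-0.001,"dz":0,"twist":0},{"dx":0,"dy":-0.002,"dz":0,"twist":0},{"dx":0,"dy":-0.002,"dz":0,"twist":0}])

```text
t: 4.0
eef_pos: [566.6, -138.1, 71.5]
tcp_rot: [3.141, 0.0, 0.0]
ft_force: [-3.4, -4.3, -0.6]
opening: 0.004
```

Call:
carry_out(moves=[{"dx":0,"dy":-0.0005,"dz":0,"twist":0},{"dx":0,"dy":-0.001,"dz":0,"twist":0},{"dx":0,"dy":-0.001,"dz":0,"twist":0}])

```text
t: 4.3
eef_pos: [566.7, -137.9, 71.6]
tcp_rot: [3.14, 0.0, 0.0]
ft_force: [-4.6, -11.6, -1.4]
opening: 0.005
```

At the stop (11.6 N). Next I'll retreat and go to outlet 4.

Call:
carry_out(moves=[{"dx":0,"dy":0.015,"dz":0,"twist":0},{"dx":0,"dy":0.02,"dz":-0.04,"twist":0},{"dx":0,"dy":0.02,"dz":-0.08,"twist":0},{"dx":0.015,"dy":-0.02,"dz":-0.08,"twist":0},{"dx":0.03,"dy":-0.06,"dz":-0.08,"twist":0}])

```text
t: 4.8
eef_pos: [597.9, -77.2, 153.2]
tcp_rot: [3.141, -0.003, -0.003]
ft_force: [0.3, -0.4, -0.4]
opening: 0.006
```

Call:
carry_out(moves=[{"dx":0.01,"dy":-0.045,"dz":0,"twist":0},{"dx":0.02,"dy":-0.09,"dz":0,"twist":0},{"dx":0.03,"dy":-0.135,"dz":0,"twist":0},{"dx":0.04,"dy":-0.18,"dz":0,"twist":0},{"dx":0.041,"dy":-0.198,"dz":0.01,"twist":0}], grip=0.05)

```text
t: 5.3
eef_pos: [639.2, 124.7, 142.4]
tcp_rot: [-3.14, -0.003, 0.003]
ft_force: [-0.7, -0.9, -0.1]
opening: 0.373
```

Run:
```python
from h import *
st();p,d=shot("side","v3",(250,130,420,270),4)
P=cloud("side",d);g=p.max(2);m=(P[...,2]>66)&(P[...,2]<100)&(g<60)&(P[...,1]<-70)&(P[...,1]>-200)&(P[...,0]>500)&(P[...,0]<680)
for b,a,c in blobs(m,P,20): Q=P[b];print(a,c,cv2.fitLine(Q[:,:2].astype(np.float32),cv2.DIST_L2,0,.01,.01).ravel(),Q.min(0),Q.max(0))
```

```text
t 5.3 pos [639.2 124.7 142.4] rot [-3.1403e+00 -3.2000e-03  2.6000e-03] F [-0.7 -0.9 -0.1] op 35.5
195 [345.02564103 173.12820513] [ 9.99842405e-01 -1.77515801e-02  5.82849670e+02 -1.17256935e+02] [ 541.08650924 -129.24181408   73.11209386] [ 627.36236528 -109.83937021   90.30555707]
```

View pics/v3.png

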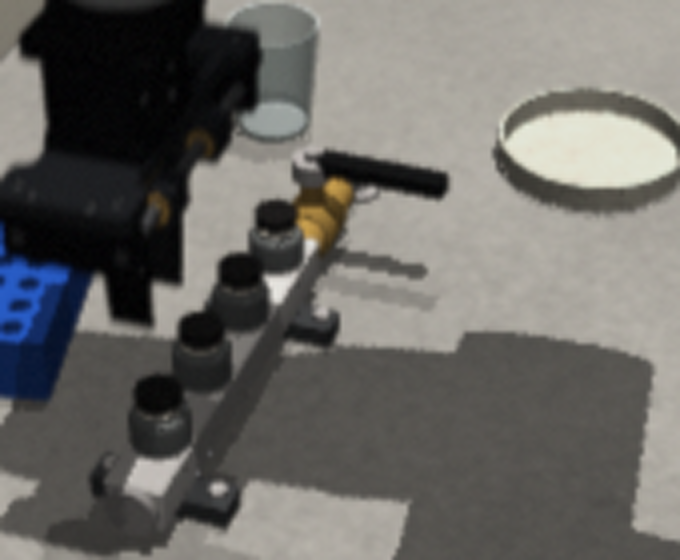

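The lever at (330,160)–(445,185) lies square across the rail (fit −0.018 rad, against a rail yaw of about −0.028). Next is dust plug 4.

Call:
carry_out(moves=[{"dx":0,"dy":0,"dz":0.03,"twist":0},{"dx":0,"dy":0,"dz":0.055,"twist":0},{"dx":0,"dy":0,"dz":0.067,"twist":0},{"dx":0,"dy":0,"dz":0.067,"twist":0}])

```text
t: 5.75
eef_pos: [637.2, 120.1, 72.9]
tcp_rot: [3.141, 0.003, -0.001]
ft_force: [-0.3, -0.5, -0.7]
opening: 0.529
```

Call:
carry_out(moves=[{"dx":0,"dy":0,"dz":0,"twist":0},{"dx":0,"dy":0,"dz":0,"twist":0},{"dx":0,"dy":0,"dz":0,"twist":0},{"dx":0,"dy":0,"dz":0,"twist":0},{"dx":0,"dy":0,"dz":0,"twist":0}], grip=0.015)

```text
t: 6.25
eef_pos: [638.2, 121.0, 75.5]
tcp_rot: [3.141, -0.001, 0.0]
ft_force: [-1.4, -1.1, 6.3]
opening: 0.274
```

Call:
carry_out(moves=[{"dx":0,"dy":0,"dz":-0.01,"twist":0},{"dx":0,"dy":0,"dz":-0.025,"twist":0},{"dx":0,"dy":0,"dz":-0.06,"twist":0},{"dx":0,"dy":0,"dz":-0.08,"twist":0},{"dx":0,"dy":0,"dz":-0.08,"twist":0}])

```text
t: 6.75
eef_pos: [639.2, 121.3, 158.8]
tcp_rot: [-3.141, -0.006, 0.0]
ft_force: [0.4, -0.3, 0.2]
opening: 0.278
```

Run:
```python
from h import *
st();p,d=shot("side","v4",(240,130,440,270),4)
P=cloud("side",d)
m=(p.min(2)>150)&(P[...,2]<30)&(P[...,1]<-150)&(P[...,0]<700)
for b,a,c in blobs(m,P,100): Q=P[b];print(a,c,plane("side",c[None],3))
```

```text
t 6.75 pos [639.2 121.3 158.8] rot [-3.1411e+00 -6.0000e-03  3.0000e-04] F [ 0.4 -0.3  0.2] op 26.5
20943 [453.2866829  163.38203696] [[ 333.00096546 -378.59245119    3.        ]]
```

View pics/v4.png

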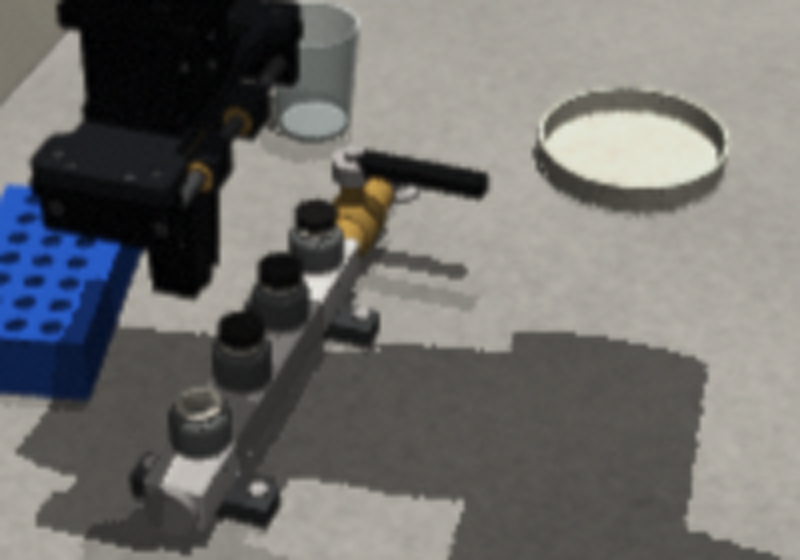

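Dust plug 4 is out and its white collet shows at (200,403) in the crop. The dish, at (632,148), hasn't moved. Carrying the plug to the dish.

Call:
carry_out(moves=[{"dx":-0.015,"dy":0.047,"dz":0,"twist":0},{"dx":-0.03,"dy":0.094,"dz":0,"twist":0},{"dx":-0.045,"dy":0.141,"dz":0,"twist":0},{"dx":-0.06,"dy":0.188,"dz":0,"twist":0},{"dx":-0.075,"dy":0.235,"dz":0,"twist":0}])

```text
t: 7.3
eef_pos: [561.6, -115.5, 154.0]
tcp_rot: [-3.141, 0.001, 0.0]
ft_force: [0.3, -0.1, -0.1]
opening: 0.271
```

Call:
carry_out(moves=[{"dx":-0.015,"dy":0.047,"dz":0,"twist":0},{"dx":-0.03,"dy":0.094,"dz":0,"twist":0},{"dx":-0.045,"dy":0.141,"dz":0,"twist":0},{"dx":-0.06,"dy":0.187,"dz":0.01,"twist":0},{"dx":-0.06,"dy":0.187,"dz":0.05,"twist":0}])

```text
t: 7.8
eef_pos: [502.5, -306.8, 106.4]
tcp_rot: [3.137, -0.005, -0.005]
ft_force: [1.7, 0.6, -1.5]
opening: 0.271
```

Run:
```python
from h import *
st();print("collet4",plane("side",[[290.25,230.75]],74))
p,d=shot("side","v5",(340,110,460,210),5);P=cloud("side",d)
m=(p.min(2)>150)&(abs(P[...,2])<15)&(P[...,1]<-200)&(P[...,1]>-420)&(P[...,0]<620)&(P[...,0]>360)
for b,a,c in blobs(m,P,80): print(a,c,plane("side",c[None],3))
```

```text
t 7.8 pos [ 502.5 -306.8  106.4] rot [ 3.1371 -0.0049 -0.0047] F [ 1.7  0.6 -1.5] op 25.7
collet4 [[635.14290466 122.59323774  74.        ]]
481 [428.4012474  160.18918919] [[ 403.57069546 -374.25042525    3.        ]]
104 [354.43269231 166.46153846] [[ 600.32690197 -275.42820071    3.        ]]
```

View pics/v5.png

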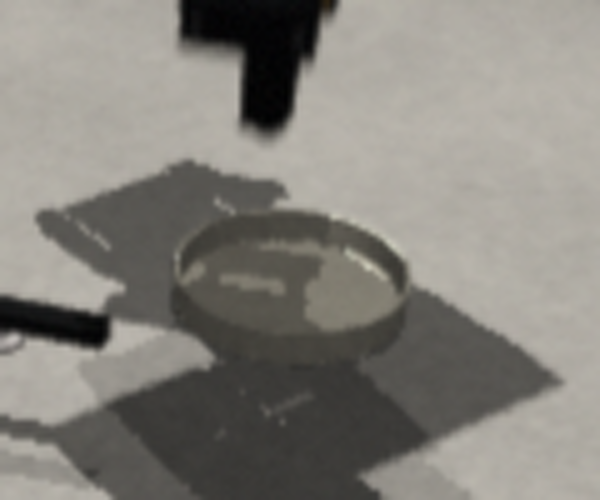

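The dish hasn't moved (centre at crop (292,272)). Lowering and releasing.

Call:
carry_out(moves=[{"dx":0,"dy":0,"dz":0.04,"twist":0},{"dx":0,"dy":0,"dz":0.07,"twist":0},{"dx":0,"dy":0,"dz":0.085,"twist":0},{"dx":0,"dy":0,"dz":0.085,"twist":0}])

```text
t: 8.25
eef_pos: [501.9, -299.5, 17.6]
tcp_rot: [-3.138, 0.004, 0.001]
ft_force: [-0.2, -0.1, 0.9]
opening: 0.273
```

Call:
carry_out(moves=[{"dx":0,"dy":0,"dz":0,"twist":0},{"dx":0,"dy":0,"dz":0,"twist":0},{"dx":0,"dy":0,"dz":0,"twist":0},{"dx":0,"dy":0,"dz":-0.03,"twist":0},{"dx":0,"dy":0,"dz":-0.08,"twist":0}], grip=0.045)

```text
t: 8.75
eef_pos: [501.9, -300.2, 99.0]
tcp_rot: [-3.139, 0.004, 0.0]
ft_force: [1.0, -0.4, -0.1]
opening: 0.473
```

Call:
carry_out(moves=[{"dx":0,"dy":-0.03,"dz":-0.03,"twist":0},{"dx":0,"dy":-0.08,"dz":-0.03,"twist":0},{"dx":0,"dy":-0.13,"dz":-0.03,"twist":0},{"dx":0,"dy":-0.18,"dz":-0.03,"twist":0},{"dx":0,"dy":-0.23,"dz":-0.03,"twist":0}])

```text
t: 9.25
eef_pos: [502.7, -69.3, 130.6]
tcp_rot: [3.141, -0.002, -0.0]
ft_force: [1.2, 0.5, -0.4]
opening: 0.473
```

Call:
carry_out(moves=[{"dx":0.003,"dy":-0.05,"dz":0,"twist":0},{"dx":0.006,"dy":-0.1,"dz":0,"twist":0},{"dx":0.009,"dy":-0.15,"dz":0,"twist":0},{"dx":0.01,"dy":-0.2,"dz":0,"twist":0},{"dx":0.01,"dy":-0.25,"dz":0,"twist":0}])

```text
t: 9.75
eef_pos: [512.7, 180.9, 130.6]
tcp_rot: [-3.141, -0.001, 0.0]
ft_force: [1.0, 0.1, 0.3]
opening: 0.473
```

Call:
carry_out(moves=[{"dx":0,"dy":-0.04,"dz":0,"twist":0},{"dx":0,"dy":-0.073,"dz":0,"twist":0},{"dx":0,"dy":-0.073,"dz":0.03,"twist":0},{"dx":0,"dy":-0.073,"dz":0.06,"twist":0},{"dx":0,"dy":-0.073,"dz":0.06,"twist":0}])

```text
t: 10.25
eef_pos: [511.2, 251.5, 67.4]
tcp_rot: [3.14, 0.004, 0.001]
ft_force: [0.2, 0.2, -0.4]
opening: 0.473
```

Run:
```python
from h import *
st();p,d=read_camera("side")
a=cv2.resize(p[260:370,270:400],None,fx=4,fy=4,interpolation=cv2.INTER_CUBIC);b=cv2.resize(p[135:245,370:440],None,fx=4,fy=4,interpolation=cv2.INTER_CUBIC)
cv2.imwrite("pics/v6.png",np.hstack([a,b])[:,:,::-1])
```

```text
t 10.25 pos [511.2 251.5  67.4] rot [3.14e+00 4.30e-03 7.00e-04] F [ 0.2  0.2 -0.4] op 45.0
```

View pics/v6.png

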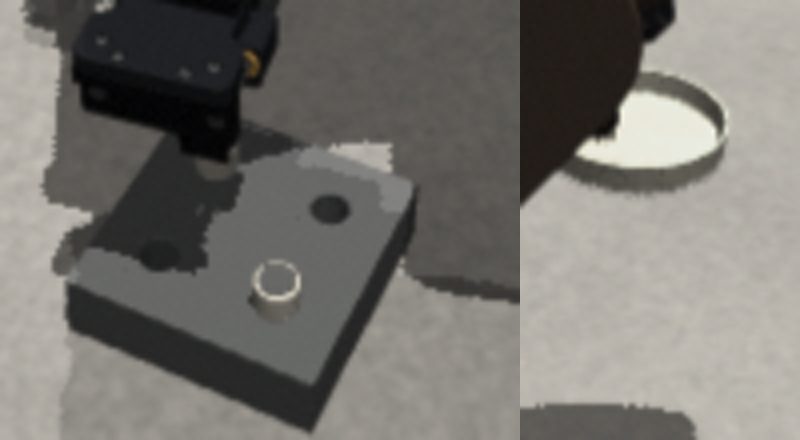

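The dust plug lies in the dish (dark, near (605,123)), and the fingers are over the stem plug at (220,165). Views: 8.

Call:
carry_out(moves=[{"dx":0,"dy":0,"dz":0.015,"twist":0},{"dx":0,"dy":0,"dz":0.028,"twist":0},{"dx":0,"dy":0,"dz":0.031,"twist":0},{"dx":0,"dy":0,"dz":0.031,"twist":0}])

```text
t: 10.7
eef_pos: [513.0, 251.6, 38.9]
tcp_rot: [3.142, -0.0, -0.0]
ft_force: [0.3, -0.2, -0.5]
opening: 0.476
```

Call:
carry_out(moves=[{"dx":0,"dy":0,"dz":0,"twist":0},{"dx":0,"dy":0,"dz":0,"twist":0},{"dx":0,"dy":0,"dz":0,"twist":0},{"dx":0,"dy":0,"dz":0,"twist":0},{"dx":0,"dy":0,"dz":0,"twist":0}], grip=0.01)

```text
t: 11.2
eef_pos: [513.3, 252.5, 39.2]
tcp_rot: [-3.14, -0.002, -0.0]
ft_force: [0.0, 5.3, 3.7]
opening: 0.224
```

Held (21 mm opening). I'll lift it and carry it to outlet 4.

Call:
carry_out(moves=[{"dx":0,"dy":0,"dz":-0.03,"twist":0},{"dx":0,"dy":0,"dz":-0.07,"twist":0},{"dx":0,"dy":0,"dz":-0.103,"twist":0},{"dx":0.031,"dy":0.033,"dz":-0.103,"twist":0},{"dx":0.062,"dy":0.066,"dz":-0.103,"twist":0}])

```text
t: 11.7
eef_pos: [575.6, 185.8, 143.4]
tcp_rot: [-3.141, -0.003, 0.003]
ft_force: [0.3, -0.3, -0.4]
opening: 0.22
```

Call:
carry_out(moves=[{"dx":0.031,"dy":0.033,"dz":0,"twist":0},{"dx":0.062,"dy":0.066,"dz":0,"twist":0},{"dx":0.062,"dy":0.066,"dz":0,"twist":0},{"dx":0.062,"dy":0.066,"dz":0,"twist":0}])

```text
t: 12.1
eef_pos: [636.8, 119.0, 141.2]
tcp_rot: [3.142, 0.001, -0.002]
ft_force: [0.2, 0.4, -0.6]
opening: 0.222
```

Run:
```python
from h import *
st();p,d=shot("side","v7",(240,160,360,260),6)
```

```text
t 12.1 pos [636.8 119.  141.2] rot [ 3.1415e+00  8.0000e-04 -1.6000e-03] F [ 0.2  0.4 -0.6] op 21.2
```

View pics/v7.png

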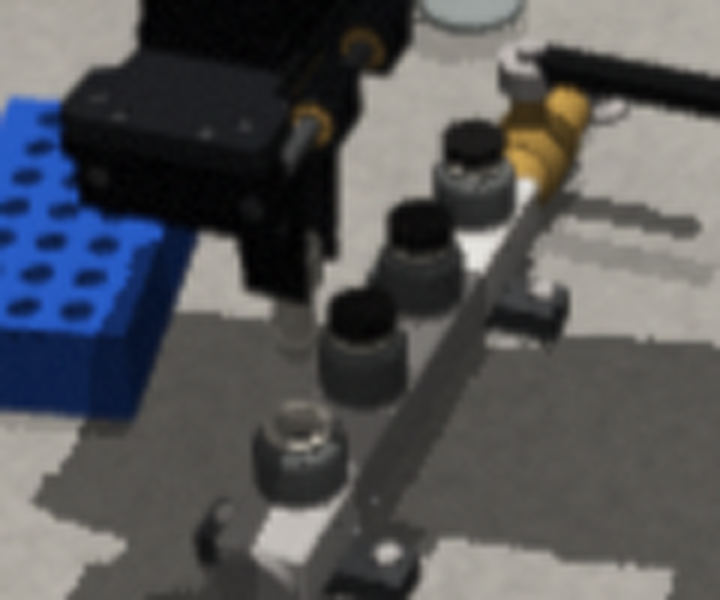

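The plug's nose is at crop (293,350) and the collet mouth at (300,425). Comparing the two in the same view cancels the camera bias.

Run:
```python
from h import *
a=plane("side",[[240+293/6,160+345/6]],106.5);b=plane("side",[[240+300/6,160+425/6]],74);print(a,b,b-a);st()
```

```text
[[638.64003739 117.58785288 106.5       ]] [[635.55718906 123.02289825  74.        ]] [[ -3.08284833   5.43504537 -32.5       ]]
t 12.15 pos [636.3 119.9 141.3] rot [ 3.1416e+00  1.0000e-03 -3.0000e-04] F [ 0.4  0.5 -0.4] op 21.2
```

Call:
carry_out(moves=[{"dx":-0.0005,"dy":-0.0015,"dz":0.02,"twist":0},{"dx":-0.0005,"dy":-0.0015,"dz":0.03,"twist":0},{"dx":-0.0005,"dy":-0.0015,"dz":0.034,"twist":0},{"dx":-0.0005,"dy":-0.0015,"dz":0.037,"twist":0},{"dx":-0.0005,"dy":-0.0015,"dz":0.037,"twist":0}])

```text
t: 12.65
eef_pos: [636.2, 121.6, 104.6]
tcp_rot: [3.142, 0.0, 0.001]
ft_force: [0.5, -0.4, -0.1]
opening: 0.221
```

Free entry, 6 mm in. Going on down.

Call:
carry_out(moves=[{"dx":0,"dy":0,"dz":0.003,"twist":0},{"dx":0,"dy":0,"dz":0.006,"twist":0},{"dx":0,"dy":0,"dz":0.009,"twist":0},{"dx":0,"dy":0,"dz":0.009,"twist":0}])

```text
t: 13.05
eef_pos: [636.6, 120.9, 95.4]
tcp_rot: [3.141, -0.0, 0.0]
ft_force: [2.9, -2.6, -1.4]
opening: 0.221
```

Call:
carry_out(moves=[{"dx":0.0007,"dy":0.0007,"dz":0.002,"twist":0},{"dx":0.0007,"dy":0.0007,"dz":0.005,"twist":0},{"dx":0.0007,"dy":0.0007,"dz":0.008,"twist":0},{"dx":0.0007,"dy":0.0007,"dz":0.01,"twist":0},{"dx":0.0007,"dy":0.0007,"dz":0.01,"twist":0}])

```text
t: 13.55
eef_pos: [636.8, 120.6, 85.1]
tcp_rot: [3.142, 0.001, 0.0]
ft_force: [1.7, -0.3, -1.9]
opening: 0.222
```

Call:
carry_out(moves=[{"dx":0,"dy":0,"dz":0.001,"twist":0},{"dx":0,"dy":0,"dz":0.002,"twist":0},{"dx":0,"dy":0,"dz":0.0025,"twist":0},{"dx":0,"dy":0,"dz":0.0025,"twist":0}])

```text
t: 13.95
eef_pos: [637.0, 120.5, 82.9]
tcp_rot: [3.141, 0.0, 0.0]
ft_force: [1.3, -0.2, -0.8]
opening: 0.217
```

Call:
carry_out(moves=[{"dx":0,"dy":0,"dz":0.0007,"twist":0},{"dx":0,"dy":0,"dz":0.001,"twist":0},{"dx":0,"dy":0,"dz":0.001,"twist":0}])

```text
t: 14.25
eef_pos: [637.1, 120.5, 82.3]
tcp_rot: [3.142, -0.0, 0.0]
ft_force: [-0.0, -0.4, 1.8]
opening: 0.225
```

Call:
carry_out(moves=[{"dx":0,"dy":0,"dz":0.001,"twist":0},{"dx":0,"dy":0,"dz":0.0015,"twist":0},{"dx":0,"dy":0,"dz":0.0015,"twist":0}])

```text
t: 14.55
eef_pos: [637.7, 120.5, 82.0]
tcp_rot: [-3.142, -0.002, 0.0]
ft_force: [-1.3, -1.0, 11.4]
opening: 0.223
```

Call:
carry_out(moves=[{"dx":0,"dy":0,"dz":0.0006,"twist":0},{"dx":0,"dy":0,"dz":0.0006,"twist":0},{"dx":0,"dy":0,"dz":0.0006,"twist":0}])

```text
t: 14.85
eef_pos: [638.0, 120.6, 82.0]
tcp_rot: [-3.142, -0.003, 0.0]
ft_force: [-1.5, -0.5, 16.2]
opening: 0.22
```

Bottomed at home (TCP z 82.0, predicted 82.2, 16 N). Now the tug, in small steps.

Call:
carry_out(moves=[{"dx":0,"dy":0,"dz":-0.002,"twist":0},{"dx":0,"dy":0,"dz":-0.004,"twist":0},{"dx":0,"dy":0,"dz":-0.005,"twist":0},{"dx":0,"dy":0,"dz":-0.005,"twist":0}])

```text
t: 15.25
eef_pos: [636.7, 120.5, 84.2]
tcp_rot: [3.141, 0.001, 0.0]
ft_force: [2.6, 0.4, -8.0]
opening: 0.223
```

Call:
carry_out(moves=[{"dx":0,"dy":0,"dz":-0.001,"twist":0},{"dx":0,"dy":0,"dz":-0.002,"twist":0},{"dx":0,"dy":0,"dz":-0.002,"twist":0}])

```text
t: 15.55
eef_pos: [636.8, 120.5, 86.7]
tcp_rot: [3.141, 0.001, 0.0]
ft_force: [0.7, -0.2, -8.8]
opening: 0.223
```

Held (−8.8 N with the collet rising). A bit more, to the stop.

Call:
carry_out(moves=[{"dx":0,"dy":0,"dz":-0.0007,"twist":0},{"dx":0,"dy":0,"dz":-0.001,"twist":0},{"dx":0,"dy":0,"dz":-0.001,"twist":0}])

```text
t: 15.85
eef_pos: [636.9, 120.5, 88.0]
tcp_rot: [3.141, 0.0, 0.0]
ft_force: [0.3, -0.5, -9.0]
opening: 0.218
```

Call:
carry_out(moves=[{"dx":0,"dy":0,"dz":-0.0005,"twist":0},{"dx":0,"dy":0,"dz":-0.0008,"twist":0},{"dx":0,"dy":0,"dz":-0.0008,"twist":0}])

```text
t: 16.15
eef_pos: [636.8, 120.6, 88.4]
tcp_rot: [3.141, 0.001, 0.0]
ft_force: [1.4, 0.8, -14.4]
opening: 0.221
```

14.4 N at the stop. Relax, release, then on to dust plug 3.

Call:
carry_out(moves=[{"dx":0,"dy":0,"dz":0.0012,"twist":0},{"dx":0,"dy":0,"dz":0.0012,"twist":0}])

```text
t: 16.35
eef_pos: [637.2, 120.6, 88.0]
tcp_rot: [3.142, -0.001, 0.0]
ft_force: [0.2, -0.2, -7.6]
opening: 0.22
```

Call:
carry_out(moves=[{"dx":0,"dy":0,"dz":0,"twist":0},{"dx":0,"dy":0,"dz":0,"twist":0},{"dx":0,"dy":0,"dz":0,"twist":0},{"dx":0,"dy":0,"dz":-0.03,"twist":0},{"dx":0,"dy":0,"dz":-0.06,"twist":0}], grip=0.045)

```text
t: 16.85
eef_pos: [636.9, 120.6, 148.2]
tcp_rot: [3.141, 0.001, 0.0]
ft_force: [0.2, -0.6, 0.2]
opening: 0.468
```

Call:
carry_out(moves=[{"dx":-0.001,"dy":0.03,"dz":0,"twist":0},{"dx":-0.0015,"dy":0.06,"dz":0,"twist":0},{"dx":-0.0015,"dy":0.06,"dz":0,"twist":0}])

```text
t: 17.15
eef_pos: [635.8, 57.9, 148.4]
tcp_rot: [3.141, -0.001, -0.002]
ft_force: [-1.5, -0.2, 0.1]
opening: 0.472
```

Run:
```python
from h import *
st();p,d=shot("side","v8",(250,160,350,260),6)
```

```text
t 17.15 pos [635.8  57.9 148.4] rot [ 3.1411e+00 -1.3000e-03 -2.3000e-03] F [-1.5 -0.2  0.1] op 44.9
```

View pics/v8.png

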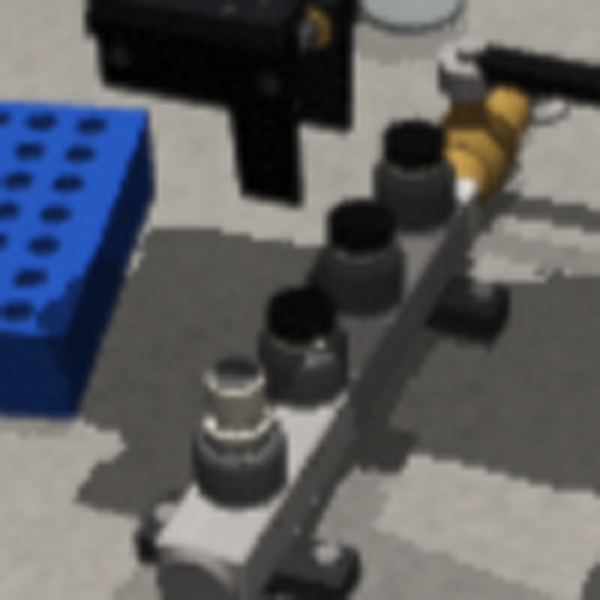

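The stem plug stands in outlet 4 at (237,395) with its collet raised (10 views). Now dust plug 3.

Call:
carry_out(moves=[{"dx":0,"dy":0,"dz":0.03,"twist":0},{"dx":0,"dy":0,"dz":0.06,"twist":0},{"dx":0,"dy":0,"dz":0.073,"twist":0},{"dx":0,"dy":0,"dz":0.073,"twist":0},{"dx":0,"dy":0,"dz":0.073,"twist":0}])

```text
t: 17.7
eef_pos: [636.1, 61.1, 75.4]
tcp_rot: [3.142, -0.001, 0.001]
ft_force: [-0.3, -0.2, -1.0]
opening: 0.473
```

Call:
carry_out(moves=[{"dx":0,"dy":0,"dz":0,"twist":0},{"dx":0,"dy":0,"dz":0,"twist":0},{"dx":0,"dy":0,"dz":0,"twist":0},{"dx":0,"dy":0,"dz":0,"twist":0}], grip=0.015)

```text
t: 18.1
eef_pos: [635.9, 60.5, 75.4]
tcp_rot: [3.142, -0.001, 0.0]
ft_force: [-0.8, 0.4, 4.9]
opening: 0.277
```

Call:
carry_out(moves=[{"dx":0,"dy":0,"dz":-0.01,"twist":0},{"dx":0,"dy":0,"dz":-0.025,"twist":0},{"dx":0,"dy":0,"dz":-0.06,"twist":0},{"dx":0,"dy":0,"dz":-0.08,"twist":0},{"dx":0,"dy":0,"dz":-0.08,"twist":0}])

```text
t: 18.6
eef_pos: [636.9, 60.6, 158.8]
tcp_rot: [3.141, -0.006, 0.0]
ft_force: [-0.4, -1.1, -0.3]
opening: 0.275
```

Run:
```python
from h import *
st();p,d=shot("side","v9",(260,130,440,260),4)
```

```text
t 18.6 pos [636.9  60.6 158.8] rot [ 3.1415e+00 -6.0000e-03  2.0000e-04] F [-0.4 -1.1 -0.3] op 26.2
```

View pics/v9.png

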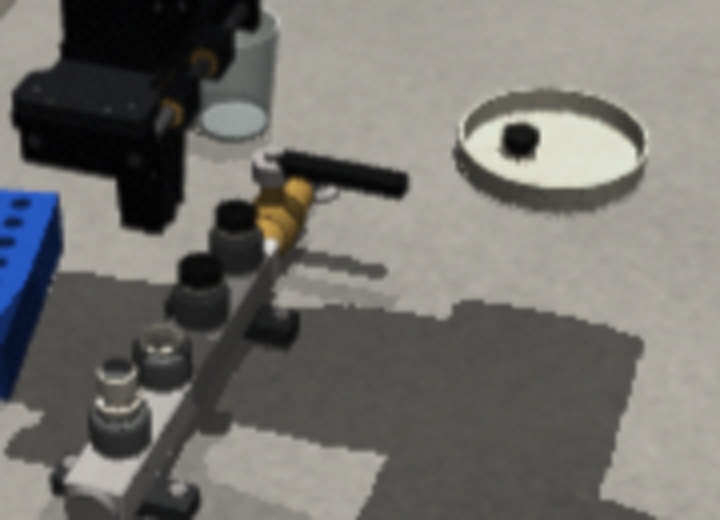

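Dust plug 3 is out. The dish is unmoved with dust plug 4 in it at (520,138), and the lever is still across. Placing dust plug 3 on the near side of the dish.

Call:
carry_out(moves=[{"dx":-0.02,"dy":0.04,"dz":0,"twist":0},{"dx":-0.04,"dy":0.08,"dz":0,"twist":0},{"dx":-0.06,"dy":0.12,"dz":0,"twist":0},{"dx":-0.08,"dy":0.16,"dz":0,"twist":0},{"dx":-0.1,"dy":0.2,"dz":0,"twist":0}])

```text
t: 19.15
eef_pos: [534.2, -140.6, 154.0]
tcp_rot: [-3.141, 0.001, 0.0]
ft_force: [0.3, 0.1, 0.2]
opening: 0.272
```

Call:
carry_out(moves=[{"dx":-0.02,"dy":0.04,"dz":0,"twist":0},{"dx":-0.04,"dy":0.08,"dz":0,"twist":0},{"dx":-0.06,"dy":0.12,"dz":0,"twist":0},{"dx":-0.077,"dy":0.161,"dz":0.01,"twist":0},{"dx":-0.077,"dy":0.161,"dz":0.05,"twist":0}])

```text
t: 19.65
eef_pos: [458.1, -305.6, 106.3]
tcp_rot: [3.137, -0.005, -0.004]
ft_force: [2.1, -1.1, -0.9]
opening: 0.276
```

Run:
```python
from h import *
st();p,d=shot("side","v10",(340,110,460,210),5)
```

```text
t 19.65 pos [ 458.1 -305.6  106.3] rot [ 3.137  -0.0047 -0.0042] F [ 2.1 -1.1 -0.9] op 26.3
```

View pics/v10.png

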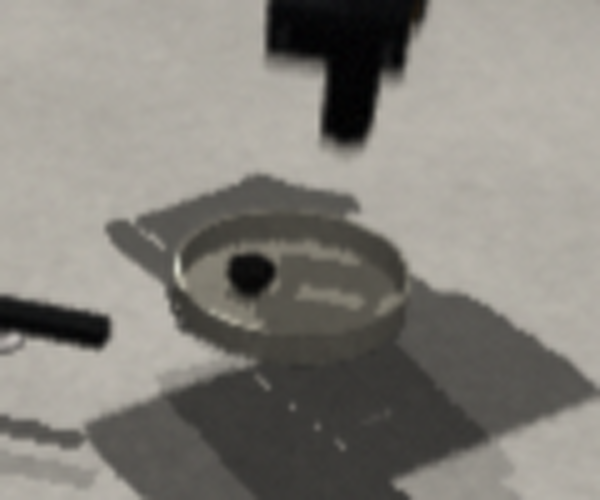

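The dish is in the same place with dust plug 4 at (250,272) and the near side is free, so lowering there.

Call:
carry_out(moves=[{"dx":0,"dy":0,"dz":0.04,"twist":0},{"dx":0,"dy":0,"dz":0.07,"twist":0},{"dx":0,"dy":0,"dz":0.085,"twist":0},{"dx":0,"dy":0,"dz":0.085,"twist":0}])

```text
t: 20.1
eef_pos: [457.7, -299.1, 17.7]
tcp_rot: [-3.138, 0.004, 0.001]
ft_force: [0.7, 0.2, -0.4]
opening: 0.276
```

Call:
carry_out(moves=[{"dx":0,"dy":0,"dz":0,"twist":0},{"dx":0,"dy":0,"dz":0,"twist":0},{"dx":0,"dy":0,"dz":0,"twist":0},{"dx":0,"dy":0,"dz":-0.03,"twist":0},{"dx":0,"dy":0,"dz":-0.08,"twist":0}], grip=0.045)

```text
t: 20.6
eef_pos: [457.7, -299.7, 99.1]
tcp_rot: [-3.139, 0.003, 0.0]
ft_force: [-0.2, -0.3, 0.5]
opening: 0.471
```

Call:
carry_out(moves=[{"dx":0,"dy":-0.03,"dz":-0.03,"twist":0},{"dx":0,"dy":-0.08,"dz":-0.03,"twist":0},{"dx":0,"dy":-0.13,"dz":-0.03,"twist":0},{"dx":0,"dy":-0.18,"dz":-0.03,"twist":0},{"dx":0,"dy":-0.23,"dz":-0.03,"twist":0}])

```text
t: 21.1
eef_pos: [458.3, -68.8, 130.6]
tcp_rot: [3.141, -0.002, -0.0]
ft_force: [1.6, 0.1, 0.6]
opening: 0.476
```

Call:
carry_out(moves=[{"dx":0,"dy":-0.05,"dz":0,"twist":0},{"dx":0,"dy":-0.1,"dz":0,"twist":0},{"dx":0,"dy":-0.15,"dz":0,"twist":0},{"dx":0,"dy":-0.2,"dz":0,"twist":0},{"dx":0,"dy":-0.25,"dz":0,"twist":0}])

```text
t: 21.6
eef_pos: [458.3, 181.7, 130.5]
tcp_rot: [-3.141, -0.001, 0.0]
ft_force: [1.6, -0.3, -0.7]
opening: 0.47
```

Call:
carry_out(moves=[{"dx":0.002,"dy":-0.05,"dz":0,"twist":0},{"dx":0.0045,"dy":-0.1,"dz":0,"twist":0},{"dx":0.0045,"dy":-0.14,"dz":0,"twist":0},{"dx":0.0045,"dy":-0.14,"dz":0.03,"twist":0},{"dx":0.0045,"dy":-0.14,"dz":0.06,"twist":0}])

```text
t: 22.1
eef_pos: [463.0, 321.2, 70.1]
tcp_rot: [-3.14, -0.003, 0.003]
ft_force: [0.4, -0.5, -0.8]
opening: 0.474
```

Call:
carry_out(moves=[{"dx":0,"dy":0,"dz":0,"twist":0},{"dx":0,"dy":0,"dz":0.015,"twist":0},{"dx":0,"dy":0,"dz":0.028,"twist":0},{"dx":0,"dy":0,"dz":0.031,"twist":0},{"dx":0,"dy":0,"dz":0.031,"twist":0}])

```text
t: 22.6
eef_pos: [463.1, 319.4, 38.9]
tcp_rot: [3.141, 0.0, -0.0]
ft_force: [-0.9, -0.0, -0.7]
opening: 0.471
```

Call:
carry_out(moves=[{"dx":0,"dy":0,"dz":0,"twist":0},{"dx":0,"dy":0,"dz":0,"twist":0},{"dx":0,"dy":0,"dz":0,"twist":0},{"dx":0,"dy":0,"dz":0,"twist":0},{"dx":0,"dy":0,"dz":0,"twist":0}], grip=0.01)

```text
t: 23.1
eef_pos: [463.4, 320.1, 39.1]
tcp_rot: [-3.141, -0.001, 0.0]
ft_force: [-0.1, 4.2, 4.1]
opening: 0.223
```

Call:
carry_out(moves=[{"dx":0,"dy":0,"dz":-0.03,"twist":0},{"dx":0,"dy":0,"dz":-0.07,"twist":0},{"dx":0,"dy":0,"dz":-0.108,"twist":0},{"dx":0.027,"dy":0.04,"dz":-0.108,"twist":0},{"dx":0.054,"dy":0.08,"dz":-0.108,"twist":0}])

```text
t: 23.6
eef_pos: [517.4, 239.3, 148.0]
tcp_rot: [-3.141, -0.002, 0.003]
ft_force: [0.6, 0.2, -0.3]
opening: 0.222
```

Call:
carry_out(moves=[{"dx":0.027,"dy":0.04,"dz":0,"twist":0},{"dx":0.054,"dy":0.08,"dz":0,"twist":0},{"dx":0.081,"dy":0.12,"dz":0,"twist":0},{"dx":0.108,"dy":0.16,"dz":0,"twist":0},{"dx":0.118,"dy":0.1795,"dz":0,"twist":0}])

```text
t: 24.1
eef_pos: [636.7, 56.5, 146.3]
tcp_rot: [3.141, -0.0, -0.002]
ft_force: [0.3, 0.7, -0.1]
opening: 0.223
```

Call:
carry_out(moves=[{"dx":0,"dy":0,"dz":0,"twist":0},{"dx":0,"dy":0,"dz":0,"twist":0},{"dx":0,"dy":0,"dz":0.01,"twist":0},{"dx":0,"dy":0,"dz":0.02,"twist":0},{"dx":0,"dy":0,"dz":0.02,"twist":0}])

```text
t: 24.6
eef_pos: [633.8, 61.0, 124.7]
tcp_rot: [3.141, 0.003, 0.002]
ft_force: [0.3, 0.0, -0.5]
opening: 0.225
```

Call:
carry_out(moves=[{"dx":0.0007,"dy":0,"dz":0.008,"twist":0},{"dx":0.0007,"dy":0,"dz":0.014,"twist":0},{"dx":0.0007,"dy":0,"dz":0.018,"twist":0},{"dx":0.0007,"dy":0,"dz":0.021,"twist":0},{"dx":0.0007,"dy":0,"dz":0.021,"twist":0}])

```text
t: 25.1
eef_pos: [635.6, 60.0, 105.2]
tcp_rot: [3.142, 0.001, 0.0]
ft_force: [-0.1, -0.1, 0.4]
opening: 0.223
```

Call:
carry_out(moves=[{"dx":0,"dy":-0.0003,"dz":0.004,"twist":0},{"dx":0,"dy":-0.0003,"dz":0.007,"twist":0},{"dx":0,"dy":-0.0003,"dz":0.01,"twist":0},{"dx":0,"dy":-0.0003,"dz":0.01,"twist":0}])

```text
t: 25.5
eef_pos: [636.0, 60.3, 95.3]
tcp_rot: [3.141, -0.0, 0.0]
ft_force: [1.7, 0.2, -1.1]
opening: 0.221
```

Call:
carry_out(moves=[{"dx":0,"dy":0,"dz":0.003,"twist":0},{"dx":0,"dy":0,"dz":0.006,"twist":0},{"dx":0,"dy":0,"dz":0.009,"twist":0},{"dx":0,"dy":0,"dz":0.01,"twist":0}])

```text
t: 25.9
eef_pos: [636.1, 60.3, 85.5]
tcp_rot: [3.141, -0.001, 0.0]
ft_force: [4.0, -0.7, 3.5]
opening: 0.222
```

Call:
carry_out(moves=[{"dx":0.0003,"dy":0,"dz":0.0015,"twist":0},{"dx":0.0003,"dy":0,"dz":0.003,"twist":0},{"dx":0.0003,"dy":0,"dz":0.0035,"twist":0},{"dx":0.0003,"dy":0,"dz":0.0035,"twist":0}])

```text
t: 26.3
eef_pos: [636.3, 60.4, 82.2]
tcp_rot: [3.142, -0.0, 0.0]
ft_force: [3.8, 0.7, 3.2]
opening: 0.222
```

Call:
carry_out(moves=[{"dx":0,"dy":0,"dz":0.0008,"twist":0},{"dx":0,"dy":0,"dz":0.0012,"twist":0},{"dx":0,"dy":0,"dz":0.0012,"twist":0}])

```text
t: 26.6
eef_pos: [636.5, 60.4, 82.0]
tcp_rot: [3.141, -0.002, 0.0]
ft_force: [2.8, -0.1, 11.0]
opening: 0.222
```

Call:
carry_out(moves=[{"dx":0,"dy":0,"dz":0.0007,"twist":0},{"dx":0,"dy":0,"dz":0.0007,"twist":0},{"dx":0,"dy":0,"dz":0.0007,"twist":0}])

```text
t: 26.9
eef_pos: [636.7, 60.4, 81.9]
tcp_rot: [3.141, -0.002, 0.0]
ft_force: [1.8, 0.5, 16.4]
opening: 0.221
```

Call:
carry_out(moves=[{"dx":0,"dy":0,"dz":-0.002,"twist":0},{"dx":0,"dy":0,"dz":-0.004,"twist":0},{"dx":0,"dy":0,"dz":-0.006,"twist":0},{"dx":0,"dy":0,"dz":-0.007,"twist":0},{"dx":0,"dy":0,"dz":-0.007,"twist":0}])

```text
t: 27.4
eef_pos: [635.7, 60.4, 85.8]
tcp_rot: [3.142, 0.002, 0.0]
ft_force: [7.1, 0.1, -8.2]
opening: 0.219
```

Call:
carry_out(moves=[{"dx":0,"dy":0,"dz":-0.0007,"twist":0},{"dx":0,"dy":0,"dz":-0.001,"twist":0},{"dx":0,"dy":0,"dz":-0.001,"twist":0}])

```text
t: 27.7
eef_pos: [635.6, 60.4, 86.6]
tcp_rot: [3.142, 0.002, 0.0]
ft_force: [6.6, -0.1, -9.6]
opening: 0.223
```

Call:
carry_out(moves=[{"dx":0.0008,"dy":0,"dz":-0.0007,"twist":0},{"dx":0.0008,"dy":0,"dz":-0.0012,"twist":0},{"dx":0.0008,"dy":0,"dz":-0.0012,"twist":0}])

```text
t: 28.0
eef_pos: [636.0, 60.4, 88.2]
tcp_rot: [3.142, 0.003, 0.0]
ft_force: [3.4, 0.1, -13.7]
opening: 0.223
```

Call:
carry_out(moves=[{"dx":0.0005,"dy":0,"dz":-0.0004,"twist":0},{"dx":0.0005,"dy":0,"dz":-0.0006,"twist":0},{"dx":0.0005,"dy":0,"dz":-0.0006,"twist":0}])

```text
t: 28.3
eef_pos: [636.3, 60.4, 88.7]
tcp_rot: [3.142, 0.003, 0.0]
ft_force: [2.1, 0.1, -24.0]
opening: 0.222
```

At the stop, with more pull (24 N) than intended but under 40. Relaxing and releasing.

Call:
carry_out(moves=[{"dx":0,"dy":0,"dz":0.001,"twist":0},{"dx":0,"dy":0,"dz":0.0018,"twist":0},{"dx":0,"dy":0,"dz":0.0018,"twist":0}])

```text
t: 28.6
eef_pos: [637.1, 60.4, 88.3]
tcp_rot: [3.141, 0.001, 0.0]
ft_force: [-0.0, 0.1, -15.7]
opening: 0.222
```

Call:
carry_out(moves=[{"dx":0,"dy":0,"dz":0,"twist":0},{"dx":0,"dy":0,"dz":0,"twist":0},{"dx":0,"dy":0,"dz":0,"twist":0},{"dx":0,"dy":0,"dz":-0.03,"twist":0},{"dx":0,"dy":0,"dz":-0.07,"twist":0}], grip=0.045)

```text
t: 29.1
eef_pos: [636.8, 60.4, 158.2]
tcp_rot: [3.142, 0.002, 0.0]
ft_force: [0.2, -0.3, -0.2]
opening: 0.471
```

Call:
carry_out(moves=[{"dx":-0.035,"dy":-0.02,"dz":-0.02,"twist":0},{"dx":-0.07,"dy":-0.04,"dz":-0.04,"twist":0},{"dx":-0.1,"dy":-0.06,"dz":-0.04,"twist":0},{"dx":-0.13,"dy":-0.08,"dz":-0.04,"twist":0},{"dx":-0.13,"dy":-0.08,"dz":-0.04,"twist":0}])

```text
t: 29.6
eef_pos: [504.6, 142.1, 199.6]
tcp_rot: [-3.141, -0.001, 0.002]
ft_force: [-0.6, 0.5, -0.4]
opening: 0.475
```

Run:
```python
from h import *
st();p,d=shot("side","v11",(250,130,450,270),4)
P=cloud("side",d);g=p.max(2);m=(P[...,2]>66)&(P[...,2]<100)&(g<60)&(P[...,1]<-85)&(P[...,1]>-200)&(P[...,0]>500)&(P[...,0]<680)
for b,a,c in blobs(m,P,60): Q=P[b];print(a,c,cv2.fitLine(Q[:,:2].astype(np.float32),cv2.DIST_L2,0,.01,.01).ravel())
```

```text
t 29.6 pos [504.6 142.1 199.6] rot [-3.1412e+00 -1.0000e-03  2.4000e-03] F [-0.6  0.5 -0.4] op 45.2
```

View pics/v11.png

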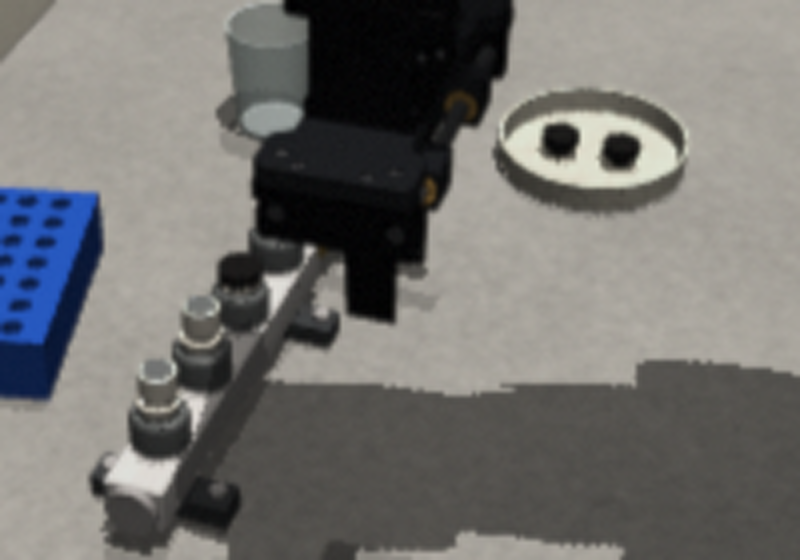

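Both dust plugs are in the dish at (560,139) and (620,150), and both stem plugs are in their outlets. I'll move the arm clear for a final check of the lever and collets.

Call:
carry_out(moves=[{"dx":-0.03,"dy":-0.04,"dz":0,"twist":0},{"dx":-0.05,"dy":-0.08,"dz":0,"twist":0},{"dx":-0.06,"dy":-0.125,"dz":0,"twist":0},{"dx":-0.06,"dy":-0.17,"dz":0,"twist":0},{"dx":-0.06,"dy":-0.17,"dz":0,"twist":0}])

```text
t: 30.15
eef_pos: [448.1, 314.3, 198.6]
tcp_rot: [-3.14, -0.002, 0.003]
ft_force: [0.4, -0.5, -0.8]
opening: 0.47
```

Run:
```python
from h import *
st();p,d=shot("side","v12",(260,140,390,260),5)
P=cloud("side",d);g=p.max(2);m=(P[...,2]>66)&(P[...,2]<100)&(g<60)&(P[...,1]<-85)&(P[...,1]>-200)&(P[...,0]>500)&(P[...,0]<680)
for b,a,c in blobs(m,P,60): Q=P[b];print(a,c,cv2.fitLine(Q[:,:2].astype(np.float32),cv2.DIST_L2,0,.01,.01).ravel())
for y in(60.5,120.5):
    m=(abs(P[...,0]-636)<14)&(abs(P[...,1]-y)<16)&(P[...,2]>80);print(y,np.percentile(P[m][:,2],[50,90,97]))
```

```text
t 30.15 pos [448.1 314.3 198.6] rot [-3.14e+00 -2.20e-03  3.40e-03] F [ 0.4 -0.5 -0.8] op 44.7
60.5 [95.31887926 98.65216118 99.23849428]
120.5 [95.11162517 98.53582395 99.98438044]
```

View pics/v12.png

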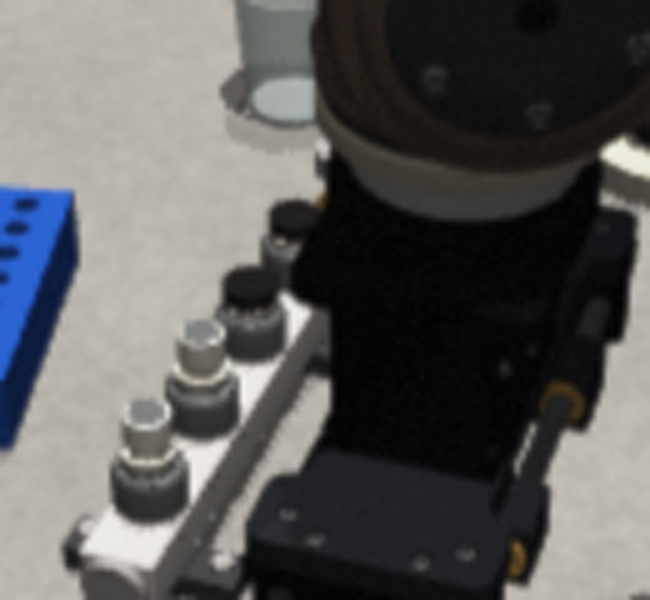

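Both heads are at about 99 mm (expected 97–100.5 when set) and the two collets look equally raised. I'll check the lever from the top camera, then hand in.

Run:
```python
from h import *
p,d=read_camera("top");P=cloud("top",d);g=p.max(2)
m=(P[...,2]>66)&(P[...,2]<100)&(g<60)&(P[...,1]<-85)&(P[...,1]>-220)&(P[...,0]>500)&(P[...,0]<680)
for b,a,c in blobs(m,P,40): Q=P[b];print("lever",a,cv2.fitLine(Q[:,:2].astype(np.float32),cv2.DIST_L2,0,.01,.01).ravel(),Q.min(0),Q.max(0))
for b,a,c in blobs((P[...,2]<30)&(g<60)&(abs(P[...,0]-480)<67)&(abs(P[...,1]+300)<67),P,8): print("in dish",a,P[b].mean(0))
for b,a,c in blobs((P[...,2]>70)&(P[...,2]<100)&(g<60)&(abs(P[...,0]-635)<25)&(P[...,1]>-80)&(P[...,1]<150),P,20): print("dust on rail",a,P[b].mean(0))
```

```text
lever 146 [ 9.9990779e-01 -1.3581735e-02  5.8524176e+02 -1.2384814e+02] [ 544.70767232 -131.2275601    81.72077837] [ 625.88952911 -116.04439492   93.25146164]
in dish 48 [ 503.92102795 -299.05646082   20.10969342]
in dish 50 [ 460.57921696 -298.40630996   20.02282963]
dust on rail 60 [6.34640186e+02 3.57154643e-01 8.36310819e+01]
dust on rail 63 [632.75230381 -59.17733741  84.04351847]
```

```bash
python3 -c "
from cell import *
print(job_done())"
```

```text
the job is handed in; nothing more can be done
None
```

I shut the inlet valve first, then blanked off outlets 4 and 3 with the two stem plugs that were in the tray. I handed the job in at about 30 s of robot time; `job_done()` reported no verdict.

- **Valve:** I pushed the lever until it hit its stop. In the last top view it lies across the rail, at −0.014 rad against an estimated rail yaw of about −0.028 rad.
- **Stem plugs:** Each one bottomed at the predicted height with about 16 N of push. Both held when tugged, and the pull rose past 12 N at the collet stop.
- **Tug force:** The readings peaked at 14 N on outlet 4 and 24 N on outlet 3. The outlet 3 tug was more than the 12 N asked for, but below the 40 N limit.
- **Collets:** The heads now stand at about 99 mm, inside the 97–100.5 mm expected when set, and both collets look raised in the last side view. I judged this from the images and depth, not from a direct reading of the collets.
- **Dust plugs:** The top view shows two in the dish and the other two still on outlets 1 and 2. I never saw the dish move.
- **Bystanders:** No planned path came near the bottle, rack or beaker. I did not measure their positions again at the end.

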